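# Put the finishing tools back in their own fitted pockets

### The job

Someone has put the finishing tools back in the wrong pockets of the red drawer tray, so that they stick up and the drawer will not go back in. Swap them round, laying one aside on a bare patch of bench for as long as you need the room, until the block plane, the sanding block, the tape measure and the dusting brush each lie upright, right down on the bottom of the pocket cut to their own shape, and are let go. Leave the green screw tin and the G-clamp where they are.

Things in the scene. Friction and masses are not known exactly. Their poses are not given: they have to be found in the camera images.
- block_plane: Small dark blue block plane, 48 (x) x 160 (y) x 49 mm high, 0.6 kg. Origin: centre of the sole; z up. Grip from above across x on the lever cap: 38 mm wide, y -45 to +20, 30 to 44 mm over the sole; below that are side walls 48 mm apart, 28 high. At the start it lies on top of the sanding block's pocket. Home: origin over its insert's origin, y along the insert's y, either way round.
- sanding_block: Cork-brown sanding block, 60 (x) x 111 (y) x 30 mm high box, 0.12 kg. Origin: centre of its underside; z up. Grip across x. At the start it lies on top of the brush's pocket, over the handle end. Home: origin over its insert's origin, y along the insert's y, either way round.
- tape_measure: Yellow tape measure on its base, 65 mm high, 0.28 kg. Origin: underside, mid-length; z up. Case 36 mm wide (x), y -23 to +51: grip it across x at y +14, 20 to 50 mm up. Metal tongue, 19 wide, low down, runs on to y -51. At the start it stands loose in the plane's pocket. Home: origin over its insert's origin, y axes the same way.
- brush: Dusting brush lying flat, 42 (x) x 192 (y) x 15 mm high, 0.07 kg. Origin: underside, mid-length; z up. Dark bristles y -96 to -24; metal ferrule y -24 to +7, 34 wide, 2 to 14 mm high: grip it across x at y -9; wooden handle, 18 wide, to y +96. At the start it lies on top of the tape's pocket. Home: origin over its insert's origin, y axes the same way.
- plane_pocket: Insert for the plane. All four inserts: black foam slabs, 88 (x) x 220 (y) x 18 mm, side by side in any order in a fixed red steel tray with a 26 mm high rim. Origin: centre of the underside, 2 mm over the bench; z up, y lengthwise towards the robot. Pockets are amber-bottomed, 10 mm deep: bottom 8, top face 18 mm over the origin. This pocket: plain oblong, 60 x 172 mm, centred.
- block_pocket: Insert for the sanding block; frame, size, depth as for plane_pocket. Pocket: short wide oblong, 72 (x) x 123 mm (y), centred. A black finger channel, y -34 to +16 mm, as deep as the pockets, crosses all four inserts. For laying a tool aside: the bench behind the tray round x = 0.67, y = 0.02 m (robot's frame; 130 mm along x, 100 mm along y) is bare at every start.
- tape_pocket: Insert for the tape measure; frame, size, depth and channel as for the other inserts. Pocket: 48 mm wide (x) for the case, from the channel to y +57 mm; beyond the channel a slot 27 mm wide to y -57 mm for the tongue.
- brush_pocket: Insert for the brush; frame, size, depth and channel as for the other inserts. Pocket: 54 mm wide (x) for the bristles from y -102 mm to the channel, 30 mm wide for the handle from the channel to y +102 mm.
- screw_tin: Open green tin of wood screws, 80 x 110 x 28 mm, loose on the bench right of the tray; origin: centre of its underside. A bystander: leave it where it is.
- g_clamp: Small steel G-clamp lying flat, 153 x 87 x 18 mm, loose on the bench behind the tray on the right; origin: centre of its underside. A bystander: leave it where it is.

How it is judged:
By the outcome, as a careful person would: the job done as asked, in the order asked, and still so for the second after the job is handed in, with the robot touching nothing.
It also fails if it takes over 102 s, if anything falls off the work surface, if the arm or the gripper's body presses on something with over 40 N, if the wrist force passes 120 N, or if a joint passes its speed limit or range.

### The arm

A 7-joint arm with a two-finger parallel gripper is mounted at the origin on a cart in front of the work surface, level with it; the furniture and walls round the work are solid. World frame = base frame: x ahead of the robot, y to its left, z up, the work surface at z = 0. Lengths are in m, angles in rad, forces in N, time in s.
With the tool pointing down it reaches from about 0.4 to 0.85 m from the base axis. Payload 6.9 kg.
Tool frame: the origin (TCP) lies midway between the tips of the shut fingers; the grasp point (between the pads) lies 19 mm behind it; z points along the fingers, x is the direction in which the jaws open and shut, and the axes are right-handed (so a half turn about z gives the same grasp; the last joint's range is limited). The gripper opens to 85 mm and grips with 20 to 120 N. Pads are 22 mm wide; open, the fingers measure 114 mm over their backs; the gripper's body (76 mm by 85 mm) begins 54 mm behind the grasp point. The pads swing forward as they close: fully open they stand 13 mm farther back than shut.
Start: joints at [-1.111, 0.507, -0.238, 1.5, 0.126, 1.149, -0.155], TCP at [0.217, 0.586, 0.231] pointing down, gripper open.
Joint ranges: [-3.08, 3.08], [-0.24, 2.05], [-1.43, 1.35], [0, 2.5], [-1.52, 4.66], [0.17, 1.96], [-2.89, 2.89]. Speed limits (rad/s): [2.39, 2.39, 3.14, 3.14, 3.14, 3.14, 3.14].

### API

Orientations are given as a rotation vector (axis times angle).
In Python, from cell import r, camera gives the robot as it stands. The module is installed in compiled form; this text tells all that it offers.
- The arm moves only by the shell command python3 -m crank 'ROWS' [FORCE]. ROWS is JSON, a list of rows, each a list of 7 numbers: the shift along the tool's x, y, z scaled (see below), then the turn, a rotation vector about the tool's x, y, z scaled (see below), then the gripper's target within -1 to 1 (shut at 1, half-way at 0, fully open at -1). In form: [[tx, ty, tz, ax, ay, az, hand], ...]. A call has 1 to 20 rows; each row is the pose to reach, as a shift and turn from the pose commanded when the call began, along the tool's axes at that moment, turning the shorter way round; what a row does not reach only later rows make up. The controller multiplies each number of a shift by 30 cm and each number of a turn by 180 degrees. A row lasts 1/8 s, in which the tool goes at most 62.5 mm and 10.7 degrees, less where a joint would pass 70% of its speed; a pose out of reach is approached as far as the arm can. A call with a number of a shift or a turn outside -1 to 1 is refused whole. A call with a gripper value outside its range is refused whole. The fingers move at their own pace and stop on an object; FORCE is the grip in N (left out, the last holds). Time passes only in rows, so rows that repeat a pose let the fingers close. It gives the time, the measured TCP pose, the force and the opening at its end, in the units of the state.
- r.get_obs(): the state, without advancing time (a new reading comes with each control period).
- camera(name): name is "scene" or "top" or "wrist"; returns a dict with "frame" (400x640x3 uint8, blue, green, red), "camera_matrix" (3x3 intrinsics, pixels), "pose" (4x4, takes a point from camera to world coordinates); the wrist camera has in their place "hand_eye" (4x4, takes a point from camera to tool coordinates, whose origin is the TCP and whose axes are the tool frame's). Camera axes: x right, y down, z forward; pixel columns grow to the right and rows downward; lengths in m; the calibration is good to about 2 mm. A picture is of the moment at which its call begins: read the wrist's pose just before it. There is no depth.
- r.finish_job(): hands the job in, once; it reports no verdict.
The state is a dict: "t": time; "q": joint angles; "qd": joint speeds; "tau": joint torques, N m; "tool_pos": TCP position; "tcp_rot": TCP orientation; "force": force on the tool from outside, world axes, zero at the start; "ft_torque": the same for the moment, N m; "width": finger opening in m.
Only numpy, scipy, OpenCV 4.12 (cv2) and the standard library are available. Lean on these libraries where they do the work, as an engineer would, in place of code of your own. Each camera call takes 0.05 s, during which the arm holds its last target.

## Working session

There is one attempt and no reset: what is moved stays moved. The work goes in short steps, Python scripts to look and compute and a shell command to move; the robot and the scene stay as the last step left them, time stands still between calls to the robot, and variables do not carry over. Pictures are saved under pics/ and viewed, and the job is handed in when it is done.

```bash
mkdir -p pics; ls; python3 - <<'E'
from cell import r,camera
import cv2,numpy as np
np.set_printoptions(precision=4,suppress=True)
o=r.get_obs()
for k in o: print(k,o[k])
for n in ("scene","top","wrist"):
    c=camera(n); cv2.imwrite(f"pics/{n}0.png",c["frame"]); print(n,c["camera_matrix"],c.get("pose",c.get("hand_eye")))
E
```

```text
pics
t 0.0
q [-1.1115  0.5083 -0.2375  1.5011  0.1257  1.1489 -0.1548]
qd [-0.0007  0.0015  0.0001  0.0016  0.001   0.0011  0.0001]
tau [  0.0002 -62.0598  -2.186  -24.965    0.0128   0.012   -0.    ]
tool_pos [0.2165 0.5858 0.2304]
tcp_rot [ 2.5768  1.7952 -0.0023]
force [-0.3946  0.0701 -0.2711]
ft_torque [-0.0059  0.082   0.024 ]
width 0.08528061949858717
scene [[410.6864   0.     326.1282]
 [  0.     410.6864 199.3789]
 [  0.       0.       1.    ]] [[-0.7278 -0.4022  0.5555  0.1   ]
 [-0.6855  0.3997 -0.6086  0.2949]
 [ 0.0227 -0.8237 -0.5666  0.5224]
 [ 0.      0.      0.      1.    ]]
top [[366.4468   0.     315.3524]
 [  0.     366.4468 199.7844]
 [  0.       0.       1.    ]] [[ 0.0038 -0.9966  0.0821  0.5122]
 [-0.9999 -0.0049 -0.0138 -0.2324]
 [ 0.0142 -0.0821 -0.9965  0.9094]
 [ 0.      0.      0.      1.    ]]
wrist [[353.409    0.     317.447 ]
 [  0.     353.409  203.8409]
 [  0.       0.       1.    ]] [[ 1.     -0.0005  0.0001 -0.0002]
 [ 0.0004  0.9587  0.2845 -0.0728]
 [-0.0002 -0.2845  0.9587 -0.1415]
 [ 0.      0.      0.      1.    ]]
```

View pics/top0.png

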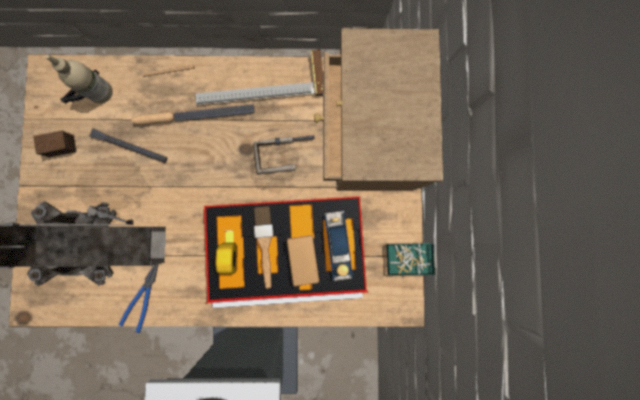

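View pics/scene0.png

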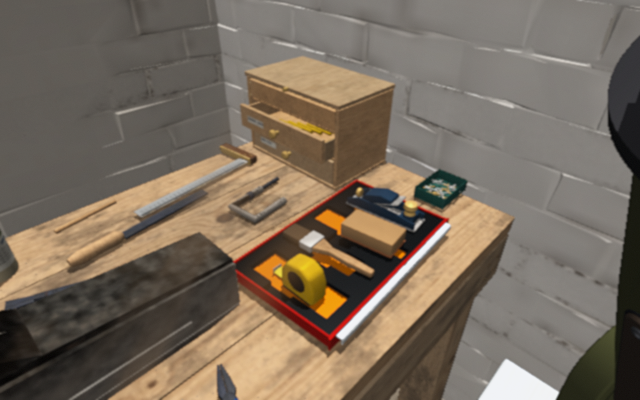

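View pics/wrist0.png

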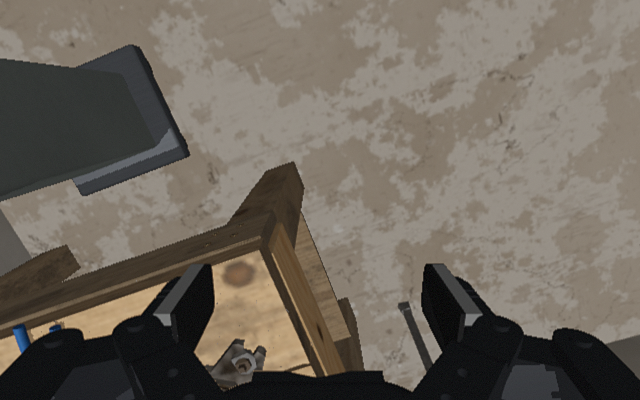

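```bash
cat > h.py <<'E'
import numpy as np,cv2
from scipy.spatial.transform import Rotation as R
from cell import r,camera
np.set_printoptions(precision=4,suppress=True)
TOP=None
def T_of(o):
    T=np.eye(4);T[:3,:3]=R.from_rotvec(o["tcp_rot"]).as_matrix();T[:3,3]=o["tool_pos"];return T
def shot(n,save=None):
    o=r.get_obs();c=camera(n)
    c["T"]=c["pose"] if "pose" in c else T_of(o)@c["hand_eye"]
    if save: cv2.imwrite("pics/"+save,c["frame"])
    return c
def ray(c,u,v):
    d=np.linalg.inv(c["camera_matrix"])@np.array([u,v,1.]);T=np.array(c["T"])
    return T[:3,3],T[:3,:3]@d
def onz(c,u,v,z):
    p,d=ray(c,u,v);return p+d*(z-p[2])/d[2]
def proj(c,P):
    T=np.linalg.inv(np.array(c["T"]));q=T[:3,:3]@np.asarray(P)+T[:3,3];k=c["camera_matrix"]@q;return k[:2]/k[2]
def tri(c1,a,c2,b):
    p,d=ray(c1,*a);q,e=ray(c2,*b);d=d/np.linalg.norm(d);e=e/np.linalg.norm(e)
    s=np.linalg.lstsq(np.c_[d,-e],q-p,rcond=None)[0];x=p+s[0]*d;y=q+s[1]*e;return (x+y)/2,np.linalg.norm(x-y)
E
python3 - <<'E'
from h import *
t=shot("top");s=shot("scene")
for n,z in (((205,207),.026),((359,198),.026),((365,291),.026),((209,301),.026)): print("rim",n,onz(t,*n,z))
print(tri(t,(165,228),s,(180,233)),tri(t,(165,262),s,(240,292)), tri(t,(165,228),s,(185,187)),tri(t,(165,262),s,(238,235)))
print("clamp",onz(t,253,143,.018),onz(t,253,174,0.018),onz(t,314,137,.018)); print("tin",onz(t,385,243,.028))
print("cab",onz(t,323,180,.05))
E
```

```text
rim (205, 207) [0.5663 0.0206 0.026 ]
rim (359, 198) [ 0.5899 -0.3505  0.026 ]
rim (365, 291) [ 0.3682 -0.3634  0.026 ]
rim (209, 301) [0.3445 0.005  0.026 ]
(array([0.5294, 0.0875, 0.1505]), np.float64(0.049867721129077135)) (array([0.443 , 0.0844, 0.0996]), np.float64(0.004302521289826998)) (array([0.5302, 0.0643, 0.2148]), np.float64(0.05427723746243052)) (array([0.4546, 0.0603, 0.1773]), np.float64(0.019467315694115528))
clamp [ 0.7254 -0.0905  0.018 ] [ 0.6483 -0.0918  0.018 ] [ 0.7416 -0.2409  0.018 ]
tin [ 0.4817 -0.412   0.028 ]
cab [ 0.63   -0.2623  0.05  ]
```

```bash
python3 - <<'E'
import cv2
s=cv2.imread("pics/scene0.png");t=cv2.imread("pics/top0.png")
cv2.imwrite("pics/s_crop.png",cv2.resize(s[130:400,0:360],None,fx=2.2,fy=2.2,interpolation=cv2.INTER_CUBIC))
cv2.imwrite("pics/t_crop.png",cv2.resize(t[180:330,0:240],None,fx=3.3,fy=3.3,interpolation=cv2.INTER_CUBIC))
E
```

```text
(no output)
```

View pics/s_crop.png

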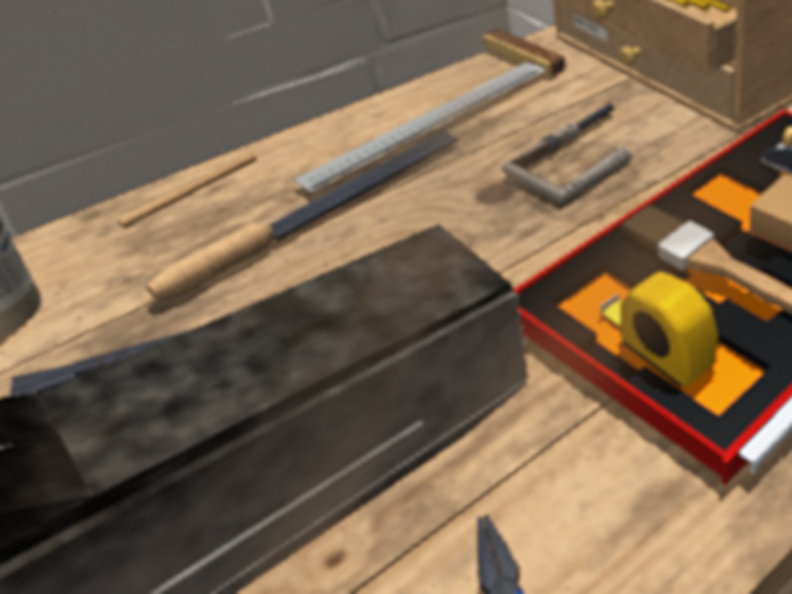

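View pics/t_crop.png

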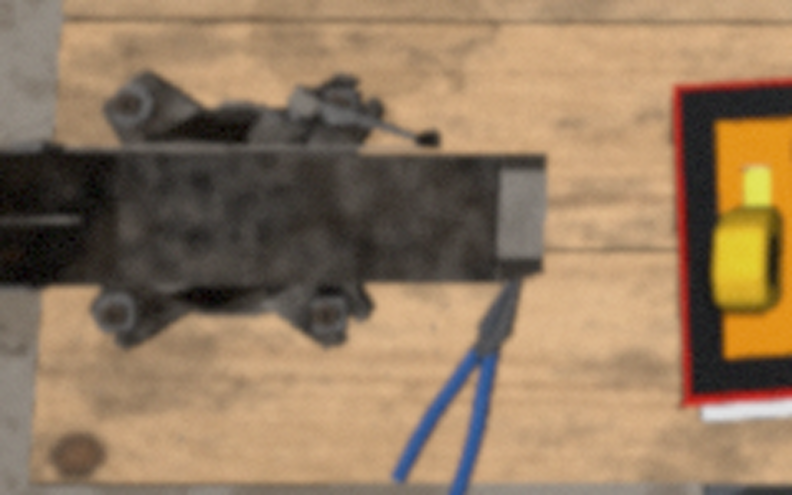

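```bash
python3 - <<'E'
from h import *
t=shot("top");s=shot("scene")
print(tri(t,(165,262.5),s,(235,263)),tri(t,(165,227),s,(200,234)))
# arm overlap check: left end
E
```

```text
(array([0.4499, 0.0741, 0.1404]), np.float64(0.018013239354817807)) (array([0.5239, 0.0762, 0.1475]), np.float64(0.022170522787376776))
```

```bash
cat >> h.py <<'E'
def rows(*targets):
    """targets: (x,y,z,yaw_deg of tool x) in world; tool pointing down -> shift & turn numbers from current pose"""
    o=r.get_obs();T=T_of(o);M=T[:3,:3]
    for x,y,z,yaw in targets:
        d=M.T@(np.array([x,y,z])-T[:3,3])/0.3
        a=np.radians(yaw);X=np.array([np.cos(a),np.sin(a),0]);Z=np.array([0,0,-1.]);N=np.c_[X,np.cross(Z,X),Z]
        w=R.from_matrix(M.T@N).as_rotvec()/np.pi
        n=max(np.linalg.norm(d)*.3/.0625,np.linalg.norm(w)*180/10.7)
        print(np.round(np.r_[d,w],4),"rows>=%.1f"%n)
E
python3 - <<'E'
from h import *
rows((.42,.25,.33,80),(.40,-.17,.31,93.8))
E
```

```text
[-0.8163  1.0244 -0.3294 -0.      0.0001 -0.0571] rows>=6.5
[-2.1527  1.4469 -0.2621 -0.      0.0001 -0.1337] rows>=12.5
```

```bash
python3 -m crank '[[-0.2,0.2,-0.3,0,0,0,-1],[-0.5,0.7,-0.33,0,0,-0.03,-1],[-0.8,1,-0.33,0,0,-0.057,-1],[-0.8,1,-0.33,0,0,-0.057,-1],[-0.8,1,-0.33,0,0,-0.057,-1],[-0.8,1,-0.33,0,0,-0.057,-1],[-0.8,1,-0.33,0,0,-0.057,-1]]' 40; python3 -c "
from h import *
rows((.41,0,.32,93.8),(.40,-.17,.31,93.8))"
```

```text
t: 1.23
tool_pos: [0.4165, 0.2538, 0.331]
tcp_rot: [2.41, 2.013, 0.001]
force: [-0.4, 0.8, -0.5]
width: 0.0857
[-0.8363  0.1291  0.037   0.0005  0.0001 -0.0781] rows>=4.1
[-1.3998  0.1971  0.0705  0.0005  0.0001 -0.0781] rows>=6.8
```

```bash
python3 -m crank '[[-0.9,0.13,0.04,0,0,-0.078,-1],[-0.9,0.13,0.04,0,0,-0.078,-1],[-0.9,0.13,0.04,0,0,-0.078,-1],[-0.9,0.13,0.04,0,0,-0.078,-1],[-0.9,0.13,0.04,0,0,-0.078,-1]]'; python3 -c "
from h import *
rows((.40,-.17,.31,93.8))"
```

```text
t: 1.85
tool_pos: [0.4055, -0.019, 0.3185]
tcp_rot: [2.146, 2.293, -0.0]
force: [-0.1, 0.9, -0.1]
width: 0.0853
[-0.5011 -0.0516  0.0287  0.0001  0.0003 -0.0001] rows>=2.4
```

```bash
python3 -m crank '[[-0.5,-0.05,0.03,0,0,0,-1],[-0.5,-0.05,0.03,0,0,0,-1],[-0.5,-0.05,0.03,0,0,0,-1],[-0.5,-0.05,0.03,0,0,0,-1],[-0.5,-0.05,0.03,0,0,0,-1],[-0.5,-0.05,0.03,0,0,0,-1]]'; python3 -c "
from h import *
c=shot('wrist','w1.png');print(r.get_obs()['tool_pos'])
import pickle;pickle.dump(c,open('w1.pkl','wb'))"
```

```text
t: 2.6
tool_pos: [0.4021, -0.1649, 0.3094]
tcp_rot: [-2.139, -2.3, -0.001]
force: [-0.3, 0.5, 0.0]
width: 0.0854
[ 0.4021 -0.165   0.3094]
```

View pics/w1.png

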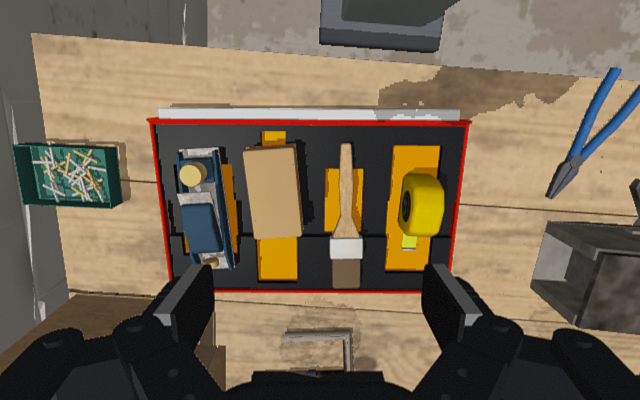

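```bash
cat > m.py <<'E'
from h import *
import pickle
c=pickle.load(open('w1.pkl','rb'));f=c["frame"];hsv=cv2.cvtColor(f,cv2.COLOR_BGR2HSV)
H,S,V=[hsv[...,i].astype(int) for i in range(3)]
red=((H<6)|(H>174))&(S>150)&(V>70)
amb=(H>13)&(H<22)&(S>215)&(V>150)
yel=(H>=23)&(H<34)&(S>150)&(V>80)
cork=(H>8)&(H<22)&(S>60)&(S<150)&(V>110)
roi=np.zeros(red.shape,bool);roi[100:300,145:475]=1
out=f.copy()
for n,m,z in(("red",red,.026),("amb",amb,.010),("yel",yel,.06),("cork",cork,.05)):
    m=(m&roi).astype(np.uint8)*255
    cs,_=cv2.findContours(m,cv2.RETR_EXTERNAL,cv2.CHAIN_APPROX_NONE)
    for k in cs:
        if cv2.contourArea(k)<60: continue
        b=cv2.boxPoints(cv2.minAreaRect(k))
        P=np.array([onz(c,u,v,z)[:2] for u,v in k[:,0,:]]).astype(np.float32)*1000
        rr=cv2.minAreaRect(P)
        print(n,"area",cv2.contourArea(k),"bb",cv2.boundingRect(k),"world ctr",np.round(rr[0],1),"size",np.round(rr[1],1),"ang %.1f"%rr[2])
        cv2.drawContours(out,[k],-1,(255,0,255),1)
cv2.imwrite("pics/m1.png",cv2.resize(out[95:305,140:480],None,fx=2.3,fy=2.3,interpolation=cv2.INTER_NEAREST))
E
python3 m.py
```

```text
red area 433.0 bb (214, 289, 208, 5) world ctr [ 577.8 -151.7] size [  4.8 280.5] ang 3.7
red area 2411.0 bb (147, 118, 325, 164) world ctr [ 457.1 -170.1] size [212.7 379.9] ang 4.3
amb area 1055.5 bb (257, 237, 40, 42) world ctr [ 540.7 -209.9] size [61.1 52.8] ang 4.1
amb area 432.5 bb (352, 169, 11, 62) world ctr [ 451.6 -109.7] size [82.3 12. ] ang 4.4
amb area 753.5 bb (325, 169, 15, 63) world ctr [ 454.6 -141.8] size [83.7 18.4] ang 4.5
amb area 498.5 bb (222, 165, 15, 87) world ctr [ 475.8 -272. ] size [118.   11.6] ang 6.6
amb area 2943.5 bb (385, 146, 55, 124) world ctr [460.7 -39.2] size [168.7  59.8] ang 3.7
amb area 104.0 bb (262, 132, 23, 13) world ctr [ 379.9 -221.3] size [14.7 27.2] ang 2.6
yel area 2533.0 bb (399, 174, 46, 74) world ctr [446.3 -40.5] size [89.6 50.9] ang 1.1
yel area 115.0 bb (265, 132, 20, 8) world ctr [ 371.1 -214. ] size [ 7.5 21. ] ang 4.1
cork area 1194.0 bb (214, 293, 207, 7) world ctr [ 571.3 -152.7] size [  8.7 264.4] ang 4.1
cork area 496.5 bb (333, 261, 26, 27) world ctr [ 537.6 -119.4] size [36.4 31.8] ang 4.8
cork area 1893.0 bb (145, 183, 24, 113) world ctr [ 511.1 -353.6] size [ 28.8 149.2] ang 86.2
cork area 4287.5 bb (243, 147, 59, 93) world ctr [ 441.  -214.6] size [108.3  58.5] ang 8.5
cork area 1230.0 bb (333, 143, 26, 95) world ctr [ 431.2 -128.4] size [113.6  30.5] ang 4.1
cork area 2525.5 bb (451, 100, 24, 190) world ctr [434.5   8.8] size [235.1  28.7] ang 11.3
cork area 2429.0 bb (145, 100, 294, 82) world ctr [ 340.3 -214. ] size [ 86.9 342.8] ang 19.2
```

View pics/m1.png

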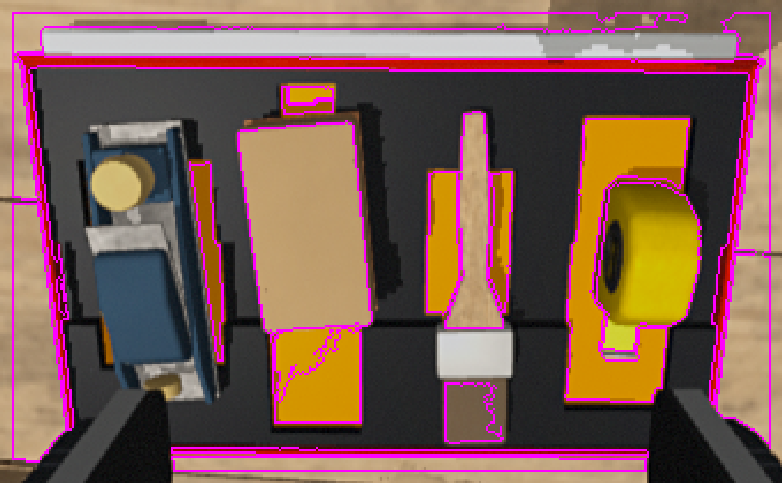

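```bash
cat >> m.py <<'E'
print('----')
def fit(pts):
    P=np.array([onz(c,u,v,.026)[:2] for u,v in pts])*1000
    vx,vy,x,y=cv2.fitLine(P.astype(np.float32),cv2.DIST_HUBER,0,.01,.01).ravel();return vx,vy,x,y
L=[];Rr=[];N=[];F=[]
for v in range(130,255,3):
    a=np.where(red[v,140:185])[0]; b=np.where(red[v,440:480])[0]
    if len(a):L.append((140+a.min(),v))
    if len(b):Rr.append((440+b.max(),v))
for u in range(170,450,4):
    a=np.where(red[105:140,u])[0]; 
    if len(a):N.append((u,105+a.min()))
for u in range(230,410,4):
    a=np.where(red[280:305,u])[0]
    if len(a):F.append((u,280+a.max()))
for n,p in(("L",L),("R",Rr),("N",N),("F",F)):
    l=fit(p);print(n,len(p),l,np.degrees(np.arctan2(l[1],l[0])))
E
python3 m.py | sed -n '/----/,$p'
```

```text
----
L 42 (np.float32(0.9977965), np.float32(0.06634868), np.float32(455.0151), np.float32(-358.9791)) 3.8042939
R 42 (np.float32(0.9978882), np.float32(0.06495506), np.float32(428.16153), np.float32(14.008715)) 3.7242727
N 70 (np.float32(0.06479116), np.float32(-0.9978988), np.float32(353.6541), np.float32(-179.20757)) -86.28513
F 45 (np.float32(0.07153757), np.float32(-0.9974379), np.float32(580.70514), np.float32(-166.77573)) -85.89769
```

```bash
cat >> h.py <<'E'
th=np.radians(3.75);ev=np.array([np.cos(th),np.sin(th)]);nv=np.array([-np.sin(th),np.cos(th)])
def EN(p): p=np.asarray(p)[:2]; return np.array([ev@p,nv@p])*1000
INS={"plane":-69,"tape":-157,"brush":-245,"block":-333}
def ins(name,x=0,y=0,z=0):
    """world point from insert coords in mm"""
    p=ev*(455-y)/1000+nv*(INS[name]+x)/1000
    return np.r_[p,.002+z/1000]
E
python3 - <<'E'
from h import *
import pickle
c=pickle.load(open('w1.pkl','rb'))
q=lambda a,b:(140+a/2.3,95+b/2.3)
for n,p,z in(("tongue end",(620,358),.013),("caseL",(597,250),.04),("caseRtop",(699,230),.06),("caseRtop near",(665,182),.04),("blk",(237,126),.05),("blk",(353,119),.05),("blk",(372,325),.05),("blk",(268,331),.05),("ferr",(438,331),.034),("ferr",(512,327),.034),("ferr far",(474,378),.034),("handle end",(475,113),.03),("plane knob",(120,183),.065),("plane sole nearL",(92,133),.045),("nearR",(185,128),.045),("farR",(216,400),.045),("farL",(126,385),.045)):
    w=onz(c,*q(*p),z);print(n,w,EN(w))
print(ins("plane"),ins("block"))
rows((.455,-.04,.20,93.75))
E
```

```text
tongue end [ 0.5159 -0.0321  0.013 ] [512.666  -65.8046]
caseL [ 0.4439 -0.0618  0.04  ] [438.881  -90.6918]
caseRtop [ 0.4243 -0.0178  0.06  ] [422.2628 -45.5305]
caseRtop near [ 0.4051 -0.0319  0.04  ] [402.1667 -58.3475]
blk [ 0.3906 -0.25    0.05  ] [ 373.4393 -274.9678]
blk [ 0.3831 -0.1932  0.05  ] [ 369.637  -217.8458]
blk [ 0.4907 -0.1775  0.05  ] [ 478.0555 -209.1715]
blk [ 0.4981 -0.2322  0.05  ] [ 481.8149 -264.321 ]
ferr [ 0.4981 -0.1412  0.034 ] [ 487.7795 -173.511 ]
ferr [ 0.4928 -0.1008  0.034 ] [ 485.1555 -132.8072]
ferr far [ 0.5249 -0.1187  0.034 ] [ 516.0101 -152.8171]
handle end [ 0.3782 -0.1319  0.03  ] [ 368.752  -156.3676]
plane knob [ 0.4199 -0.303   0.065 ] [ 399.2148 -329.8395]
plane sole nearL [ 0.4001 -0.3231  0.045 ] [ 378.0981 -348.5911]
nearR [ 0.3942 -0.2768  0.045 ] [ 375.3006 -301.982 ]
farR [ 0.5431 -0.2606  0.045 ] [ 524.9258 -295.6135]
farL [ 0.5376 -0.3099  0.045 ] [ 516.1601 -344.3523]
[ 0.4585 -0.0391  0.002 ] [ 0.4758 -0.3025  0.002 ]
[ 0.4029  0.2059  0.3649  0.0001 -0.0001  0.0022] rows>=2.8
```

```bash
python3 -m crank '[[0.4,0.16,0.3,0,0,0.002,-0.4],[0.4,0.16,0.45,0,0,0.002,-0.4],[0.4,0.16,0.45,0,0,0.002,-0.4],[0.4,0.16,0.45,0,0,0.002,-0.4],[0.4,0.16,0.45,0,0,0.002,-0.4]]'; python3 -c "
from h import *
c=shot('wrist','w2.png');print(r.get_obs()['tool_pos'],r.get_obs()['t'])
import pickle;pickle.dump(c,open('w2.pkl','wb'))"
```

```text
t: 3.28
tool_pos: [0.4415, -0.043, 0.1746]
tcp_rot: [2.148, 2.292, -0.0]
force: [0.6, -0.2, 1.5]
width: 0.06
[ 0.4418 -0.0436  0.1752] 3.325
```

View pics/w2.png

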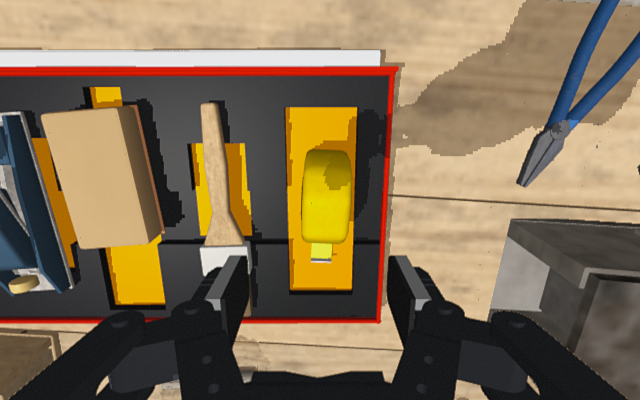

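```bash
python3 - <<'E'
from h import *
import pickle
c=pickle.load(open('w2.pkl','rb'));f=c["frame"];hsv=cv2.cvtColor(f,cv2.COLOR_BGR2HSV)
m=(cv2.inRange(hsv,(23,140,80),(34,255,255)))
for v in range(150,266,8):
    a=np.where(m[v,280:380])[0]
    if len(a): 
        l,rr=280+a.min(),280+a.max(); z=.055 if v<240 else .013
        print(v,l,rr,EN(onz(c,(l+rr)/2,v,z)), np.linalg.norm(onz(c,l,v,z)-onz(c,rr,v,z)))
print("cam",c["T"][:3,3])
for p in((283,0),):pass
print(EN(onz(c,398,68,.026)),EN(onz(c,379,321,.026)))
E
```

```text
150 291 329 [400.9341 -77.2658] 0.028025448798216977
158 290 348 [406.8656 -70.6251] 0.04305283493565388
166 292 350 [412.8704 -69.1278] 0.043333296578953795
174 292 351 [418.953  -68.7389] 0.044369394065552785
182 292 351 [425.1156 -68.7233] 0.044662156883389155
190 288 350 [431.3585 -70.6126] 0.04724472960138753
198 288 350 [437.6865 -70.6094] 0.04756063281555292
206 288 350 [444.0996 -70.6061] 0.04788078906006031
214 289 349 [450.5997 -70.6027] 0.04665027561730217
222 301 348 [457.1919 -66.2939] 0.03679227341843039
230 301 347 [463.8709 -66.655 ] 0.03625683653724338
238 303 345 [470.6427 -66.6243] 0.03333307697304367
246 311 331 [495.6261 -68.54  ] 0.01855379227536326
254 310 331 [503.7078 -68.99  ] 0.019618131569446053
cam [ 0.3687 -0.0478  0.3162]
[342.0806  -9.7972] [567.1119 -13.4172]
```

```bash
python3 -c "
from h import *
rows((.4504,-.0363,.1,90.5),(.4504,-.0363,.024,90.5))"
```

```text
[0.0227 0.0299 0.2506 0.0004 0.0002 0.0175] rows>=1.2
[0.0228 0.0296 0.5039 0.0004 0.0002 0.0175] rows>=2.4
```

```bash
python3 -m crank '[[0.023,0.03,0.25,0,0,0.0175,-0.4],[0.023,0.03,0.25,0,0,0.0175,-0.4],[0.023,0.03,0.5,0,0,0.0175,-0.4],[0.023,0.03,0.5,0,0,0.0175,-0.4],[0.023,0.03,0.5,0,0,0.0175,-0.4],[0.023,0.03,0.5,0,0,0.0175,-0.4],[0.023,0.03,0.5,0,0,0.0175,1],[0.023,0.03,0.5,0,0,0.0175,1],[0.023,0.03,0.5,0,0,0.0175,1],[0.023,0.03,0.5,0,0,0.0175,1]]' 40; python3 -c "
from h import *
c=shot('wrist','w3.png')
rows((.45,-.03,.15,90),(.66,0.03,.15,90),(.66,.03,.018,90))"
```

```text
t: 4.58
tool_pos: [0.4508, -0.0358, 0.0258]
tcp_rot: [2.21, 2.23, 0.003]
force: [-0.7, -0.2, 11.0]
width: 0.0353
[ 0.0194 -0.0012 -0.4141  0.0009  0.0001  0.0028] rows>=2.0
[ 0.2133  0.7005 -0.4122  0.0009  0.0001  0.0028] rows>=4.0
[0.2134 0.6993 0.0278 0.0009 0.0001 0.0028] rows>=3.5
```

View pics/w3.png

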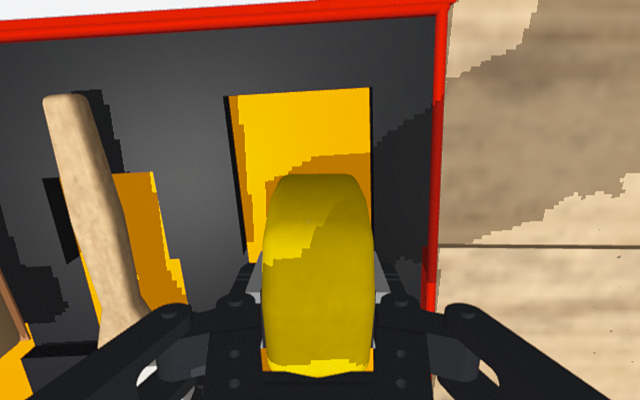

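```bash
python3 -m crank '[[0,0,-0.2,0,0,0,1],[0.02,0,-0.4,0,0,0,1],[0.1,0.2,-0.4,0,0,0,1],[0.18,0.68,-0.4,0,0,0,1],[0.18,0.68,-0.4,0,0,0,1],[0.18,0.68,-0.4,0,0,0,1],[0.18,0.68,-0.2,0,0,0,1],[0.18,0.68,-0.1,0,0,0,1],[0.18,0.68,-0.1,0,0,0,1],[0.18,0.68,0,0,0,0,1],[0.18,0.68,0.015,0,0,0,1],[0.18,0.68,0.015,0,0,0,1],[0.18,0.68,0.015,0,0,0,1]]'; python3 -c "
from h import *
o=r.get_obs();print(o['tool_pos'],o['force'],o['width'])
c=shot('wrist','w4.png')"
```

```text
t: 6.25
tool_pos: [0.6543, 0.0202, 0.0215]
tcp_rot: [2.21, 2.23, 0.003]
force: [-0.6, 0.5, -3.1]
width: 0.0355
[0.6543 0.0202 0.0215] [-0.571   0.5163 -3.1113] 0.03554724656785056
```

View pics/w4.png

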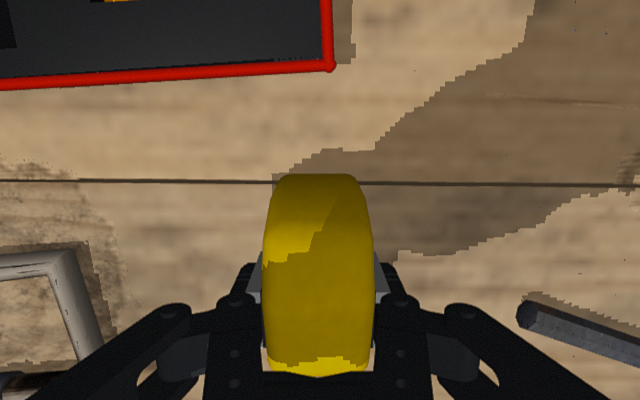

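```bash
python3 -m crank '[[0,0,0.018,0,0,0,1],[0,0,0.018,0,0,0,1],[0,0,0.018,0,0,0,1]]'; python3 -m crank '[[0,0,0,0,0,0,-0.2],[0,0,0,0,0,0,-0.2],[0,0,0,0,0,0,-0.2],[0,0,-0.15,0,0,0,-0.2],[0,0,-0.3,0,0,0,-0.2],[0,0,-0.45,0,0,0,-0.2],[0,0,-0.45,0,0,0,-0.2]]'; python3 -c "
from h import *
c=shot('wrist','w5.png')
import pickle;pickle.dump(c,open('w5.pkl','wb'))
rows((.455,-.30,.17,97),(.465,-.30,.17,97))"
```

```text
t: 6.68
tool_pos: [0.6542, 0.0202, 0.0158]
tcp_rot: [2.21, 2.23, 0.002]
force: [-1.7, -0.6, 6.3]
width: 0.0354
t: 7.55
tool_pos: [0.6557, 0.0202, 0.1536]
tcp_rot: [2.208, 2.228, 0.009]
force: [-0.2, 0.2, -0.8]
width: 0.0516
[-1.0614 -0.6737 -0.0655  0.0011  0.     -0.036 ] rows>=6.0
[-1.0617 -0.6403 -0.0653  0.0011  0.     -0.036 ] rows>=6.0
```

View pics/w5.png

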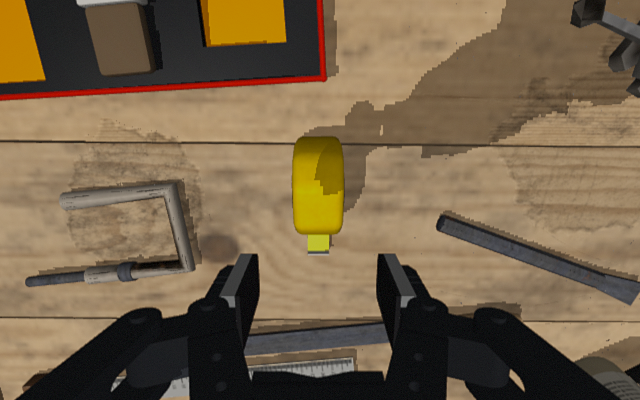

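```bash
python3 -m crank '[[-0.3,-0.4,-0.1,0,0,-0.02,-0.2],[-0.6,-0.67,-0.1,0,0,-0.036,-0.2],[-1,-0.67,-0.1,0,0,-0.036,-0.2],[-1,-0.67,-0.1,0,0,-0.036,-0.2],[-1,-0.67,-0.1,0,0,-0.036,-0.2],[-1,-0.67,-0.1,0,0,-0.036,-0.2],[-1,-0.67,-0.1,0,0,-0.036,-0.2],[-1,-0.67,-0.1,0,0,-0.036,-0.2]]'; python3 -c "
from h import *
c=shot('wrist','w6.png')
import pickle;pickle.dump(c,open('w6.pkl','wb'));o=r.get_obs();print(o['tool_pos'])"
```

```text
t: 8.6
tool_pos: [0.4548, -0.2808, 0.1783]
tcp_rot: [-2.081, -2.351, -0.0]
force: [-0.3, 0.4, 0.8]
width: 0.0514
[ 0.4553 -0.28    0.1784]
```

View pics/w6.png

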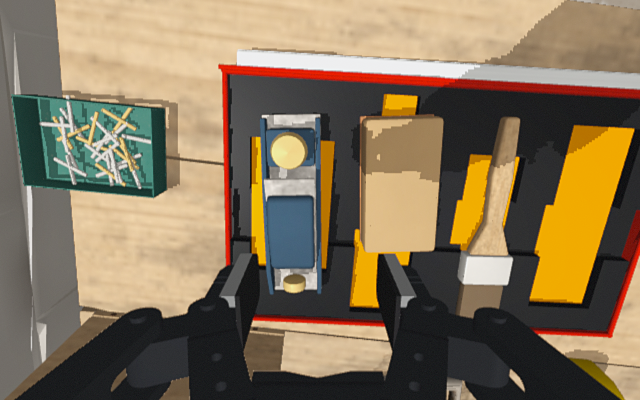

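```bash
python3 - <<'E'
from h import *
import pickle
c=pickle.load(open('w6.pkl','rb'))
for n,p,z in(("nearL",(262,115),.048),("nearR",(319,115),.048),("farL",(268,292),.03),("farR",(320,292),.03),("near sole",(290,113),.03),("far sole",(293,293),.024),("wallL mid",(265,220),.048),("wallR mid",(319.5,220),.048),("capL",(268,210),.062),("capR",(313,210),.062),("capL",(270,266),.06),("capR",(314,266),.06)):
    w=onz(c,*p,z);print(n,w,EN(w))
E
```

```text
nearL [ 0.3987 -0.3291  0.048 ] [ 376.3131 -354.4369]
nearR [ 0.3935 -0.2868  0.048 ] [ 373.9382 -311.9498]
farL [ 0.5574 -0.314   0.03  ] [ 535.6457 -349.7351]
farR [ 0.5516 -0.2663  0.03  ] [ 533.0273 -301.8004]
near sole [ 0.3955 -0.3097  0.03  ] [ 374.4174 -334.8937]
far sole [ 0.5592 -0.291   0.024 ] [ 538.9984 -326.9108]
wallL mid [ 0.4811 -0.3203  0.048 ] [ 459.1121 -351.0485]
wallR mid [ 0.4758 -0.2763  0.048 ] [ 456.6705 -306.8067]
capL [ 0.4677 -0.3171  0.062 ] [ 445.9409 -346.9824]
capR [ 0.4635 -0.2829  0.062 ] [ 444.0423 -312.6255]
capL [ 0.5155 -0.3118  0.06  ] [ 493.9931 -344.8465]
capR [ 0.5112 -0.2765  0.06  ] [ 492.0449 -309.319 ]
```

```bash
python3 -c "
from h import *
rows((.485,-.2977,.10,96.7),(.485,-.2977,.048,96.7))"
```

```text
[-0.0711  0.0911  0.2612 -0.0003 -0.0006  0.0022] rows>=1.4
[-0.0714  0.0913  0.4345 -0.0003 -0.0006  0.0022] rows>=2.2
```

```bash
python3 -m crank '[[-0.07,0.09,0,0,0,0.002,-0.25],[-0.07,0.09,0.2,0,0,0.002,-0.25],[-0.07,0.09,0.35,0,0,0.002,-0.25],[-0.07,0.09,0.434,0,0,0.002,-0.25],[-0.07,0.09,0.434,0,0,0.002,-0.25],[-0.07,0.09,0.434,0,0,0.002,-0.25],[-0.07,0.09,0.434,0,0,0.002,-0.25],[-0.07,0.09,0.434,0,0,0.002,1],[-0.07,0.09,0.434,0,0,0.002,1],[-0.07,0.09,0.434,0,0,0.002,1],[-0.07,0.09,0.434,0,0,0.002,1]]' 70; python3 -c "
from h import *
c=shot('wrist','w7.png')"
```

```text
t: 10.02
tool_pos: [0.485, -0.2989, 0.0507]
tcp_rot: [2.087, 2.346, 0.001]
force: [-1.2, 2.5, 8.5]
width: 0.0339
```

View pics/w7.png

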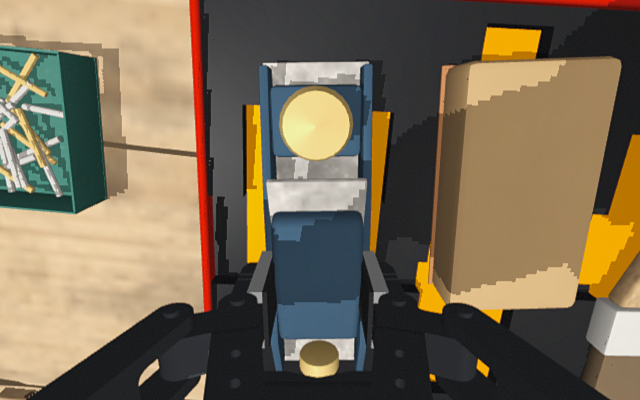

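```bash
python3 -m crank '[[0,0,0,0,0,0,-0.25],[0,0,0,0,0,0,-0.25],[0.003,0,0.012,0,0,0,-0.25],[0.003,0,0.012,0,0,0,-0.25],[0.003,0,0.012,0,0,0,-0.25],[0.003,0,0.012,0,0,0,1],[0.003,0,0.012,0,0,0,1],[0.003,0,0.012,0,0,0,1],[0.003,0,0.012,0,0,0,1]]' 70; python3 -c "
from h import *
print(r.get_obs()['width'],r.get_obs()['force'],r.get_obs()['tool_pos'])"
```

```text
t: 11.2
tool_pos: [0.4845, -0.2989, 0.0463]
tcp_rot: [2.088, 2.345, -0.0]
force: [-0.9, -0.2, 5.9]
width: 0.0348
0.03478833933038772 [-0.9154 -0.19    5.9316] [ 0.4845 -0.2989  0.0463]
```

```bash
python3 -m crank '[[0,0,-0.05,0,0,0,1],[0,0,-0.2,0,0,0,1],[0,0,-0.35,0,0,0,1],[0,0,-0.35,0,0,0,1]]'; python3 -c "
from h import *
c=shot('wrist','w8.png');import pickle;pickle.dump(c,open('w8.pkl','wb'))
p=ins('plane',0,-7.6);print(p,r.get_obs()['width'])
rows((p[0],p[1],.15,93.75),(p[0],p[1],.05,93.75),(p[0],p[1],.037,93.75))"
```

```text
t: 11.7
tool_pos: [0.486, -0.2993, 0.1544]
tcp_rot: [2.085, 2.341, 0.002]
force: [0.3, 0.3, -4.9]
width: 0.0344
[ 0.4661 -0.0386  0.002 ] 0.03466909871671095
[0.8674 0.0383 0.0057 0.0007 0.0005 0.016 ] rows>=4.2
[0.8679 0.0376 0.339  0.0007 0.0005 0.016 ] rows>=4.5
[0.868  0.0375 0.3824 0.0007 0.0005 0.016 ] rows>=4.6
```

View pics/w8.png

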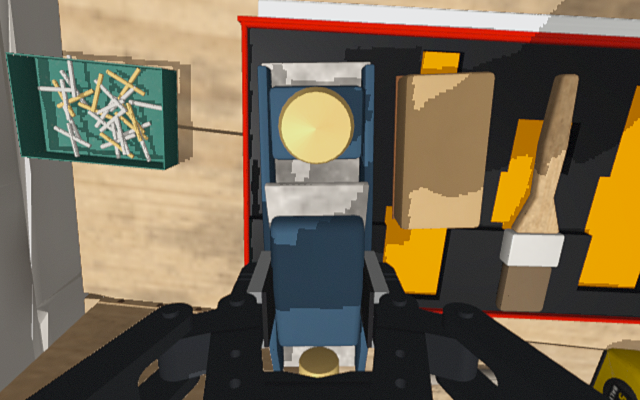

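```bash
python3 -m crank '[[0.2,0,0,0,0,0,1],[0.4,0.02,0,0,0,0.008,1],[0.6,0.03,0,0,0,0.016,1],[0.868,0.0375,0,0,0,0.016,1],[0.868,0.0375,0,0,0,0.016,1],[0.868,0.0375,0.1,0,0,0.016,1],[0.868,0.0375,0.2,0,0,0.016,1],[0.868,0.0375,0.28,0,0,0.016,1],[0.868,0.0375,0.28,0,0,0.016,1],[0.868,0.0375,0.28,0,0,0.016,1],[0.868,0.0375,0.28,0,0,0.016,1]]'; python3 -c "
from h import *
c=shot('wrist','w9.png');import pickle;pickle.dump(c,open('w9.pkl','wb'))
p=ins('plane',0,-7.6);print(r.get_obs()['tool_pos'])
rows((p[0],p[1],.037,93.75))"
```

```text
t: 13.12
tool_pos: [0.4659, -0.0384, 0.0673]
tcp_rot: [2.147, 2.292, 0.001]
force: [0.4, -0.2, -4.6]
width: 0.0346
[ 0.4659 -0.0383  0.0674]
[-0.0009  0.0006  0.1012  0.0005  0.0001  0.    ] rows>=0.5
```

View pics/w9.png

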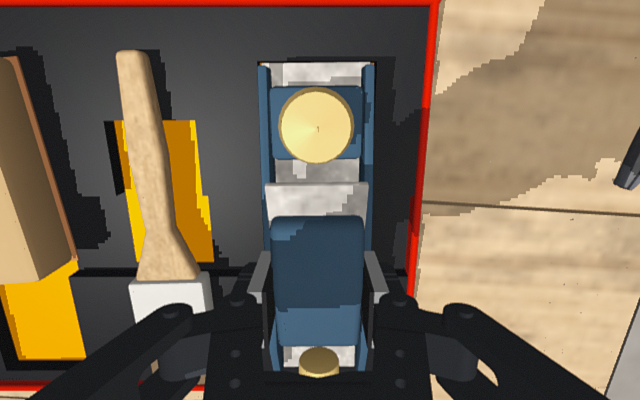

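```bash
python3 -m crank '[[0,0,0.05,0,0,0,1],[0,0,0.08,0,0,0,1],[0,0,0.1,0,0,0,1],[0,0,0.1,0,0,0,1],[0,0,0.1,0,0,0,1]]'
```

```text
t: 13.8
tool_pos: [0.4655, -0.0383, 0.0367]
tcp_rot: [2.147, 2.293, 0.0]
force: [0.4, 0.5, -6.0]
width: 0.0346
```

```bash
python3 -m crank '[[0,0,0.006,0,0,0,1],[0,0,0.006,0,0,0,1]]';python3 -m crank '[[0,0,0,0,0,0,-0.2],[0,0,0,0,0,0,-0.2],[0,0,0,0,0,0,-0.2],[0,0,-0.1,0,0,0,-0.2],[0,0,-0.3,0,0,0,-0.2],[0,0,-0.42,0,0,0,-0.2],[0,0,-0.42,0,0,0,-0.2]]'; python3 -c "
from h import *
c=shot('wrist','w10.png');import pickle;pickle.dump(c,open('w10.pkl','wb'))
"
```

```text
t: 14.05
tool_pos: [0.4656, -0.0383, 0.0362]
tcp_rot: [2.147, 2.292, 0.001]
force: [-4.3, 1.9, 16.8]
width: 0.0342
t: 14.92
tool_pos: [0.4671, -0.0384, 0.1633]
tcp_rot: [2.145, 2.29, 0.006]
force: [-0.0, -1.0, -0.3]
width: 0.0516
```

View pics/w10.png

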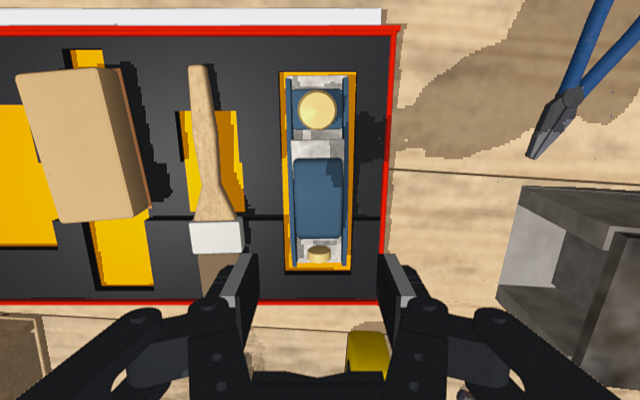

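```bash
python3 -c "
from h import *
rows((.45,-.212,.16,98.8))"
```

```text
[-0.5742 -0.0913  0.0055  0.0008  0.0001 -0.028 ] rows>=2.8
```

```bash
python3 -m crank '[[-0.2,-0.03,0,0,0,-0.028,-0.85],[-0.574,-0.09,0,0,0,-0.028,-0.85],[-0.574,-0.09,0,0,0,-0.028,-0.85],[-0.574,-0.09,0,0,0,-0.028,-0.85],[-0.574,-0.09,0,0,0,-0.028,-0.85],[-0.574,-0.09,0,0,0,-0.028,-0.85]]'; python3 - <<'E'
from h import *
c=shot('wrist','w11.png');import pickle;pickle.dump(c,open('w11.pkl','wb'))
f=c["frame"];hsv=cv2.cvtColor(f,cv2.COLOR_BGR2HSV)
m=cv2.inRange(hsv,(8,60,110),(22,150,255))
k=[k for k in cv2.findContours(m,cv2.RETR_EXTERNAL,cv2.CHAIN_APPROX_NONE)[0]]
for q in k:
    if cv2.contourArea(q)<1500: continue
    P=np.array([onz(c,u,v,.05)[:2] for u,v in q[:,0,:]]).astype(np.float32)*1000
    rr=cv2.minAreaRect(P);print(cv2.boundingRect(q),rr)
print(r.get_obs()['tool_pos'])
E
```

```text
t: 15.72
tool_pos: [0.4498, -0.2101, 0.1601]
tcp_rot: [-2.041, -2.387, -0.0]
force: [-0.5, 0.5, 0.5]
width: 0.0787
(204, 328, 228, 62) ((595.4783935546875, -188.4444122314453), (61.735069274902344, 191.4237823486328), 3.811211585998535)
(0, 149, 139, 236) ((548.1719360351562, -393.03375244140625), (109.25559997558594, 227.71401977539062), 84.6316909790039)
(391, 117, 51, 147) ((433.47845458984375, -139.92381286621094), (110.86763763427734, 32.10088348388672), 10.725285530090332)
(271, 111, 84, 147) ((440.39324951171875, -215.14483642578125), (109.77946472167969, 58.80680847167969), 8.585658073425293)
(0, 0, 640, 390) ((384.56768798828125, -143.61962890625), (568.1201171875, 233.5364990234375), 73.81505584716797)
[ 0.45   -0.2102  0.1604]
```

View pics/w11.png

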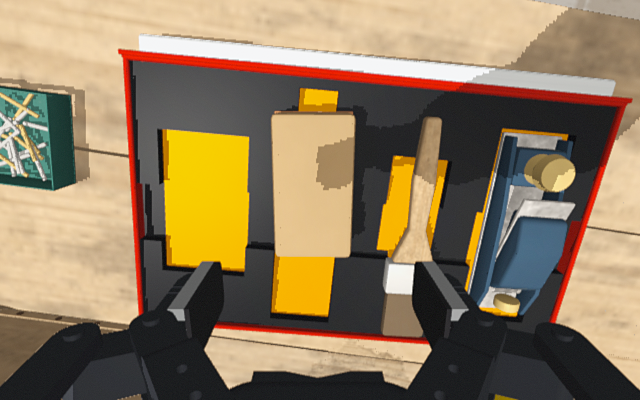

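```bash
python3 -c "
from h import *
rows((.4493,-.2135,.021,98.6))"
```

```text
[-0.0108 -0.0036  0.4646 -0.0002 -0.0003  0.0019] rows>=2.2
```

```bash
python3 -m crank '[[-0.011,-0.004,0.15,0,0,0.002,-0.85],[-0.011,-0.004,0.3,0,0,0.002,-0.85],[-0.011,-0.004,0.42,0,0,0.002,-0.85],[-0.011,-0.004,0.464,0,0,0.002,-0.85],[-0.011,-0.004,0.464,0,0,0.002,-0.85],[-0.011,-0.004,0.464,0,0,0.002,-0.85],[-0.011,-0.004,0.464,0,0,0.002,1],[-0.011,-0.004,0.464,0,0,0.002,1],[-0.011,-0.004,0.464,0,0,0.002,1]]' 40;  python3 -m crank '[[0,0,-0.1,0,0,0,1],[0,0,-0.3,0,0,0,1],[0,0,-0.3,0,0,0,1],[0,0,-0.3,0,0,0,1]]'; python3 -c "
from h import *
c=shot('wrist','w12.png');import pickle;pickle.dump(c,open('w12.pkl','wb'))
p=ins('block',0,-9);print(p,r.get_obs()['width'])
rows((p[0],p[1],.10,93.75),(p[0],p[1],.011,93.75))"
```

```text
t: 16.9
tool_pos: [0.4498, -0.2156, 0.023]
tcp_rot: [2.051, 2.377, 0.001]
force: [-1.2, 0.3, 7.5]
width: 0.0594
t: 17.4
tool_pos: [0.449, -0.2153, 0.1121]
tcp_rot: [2.051, 2.378, 0.001]
force: [-0.2, 0.6, -1.5]
width: 0.06
[ 0.4848 -0.3019  0.002 ] 0.05978276996967361
[-0.3043  0.077   0.0373 -0.0002 -0.0001  0.0261] rows>=1.5
[-0.3044  0.0772  0.334  -0.0002 -0.0001  0.0261] rows>=2.2
```

View pics/w12.png

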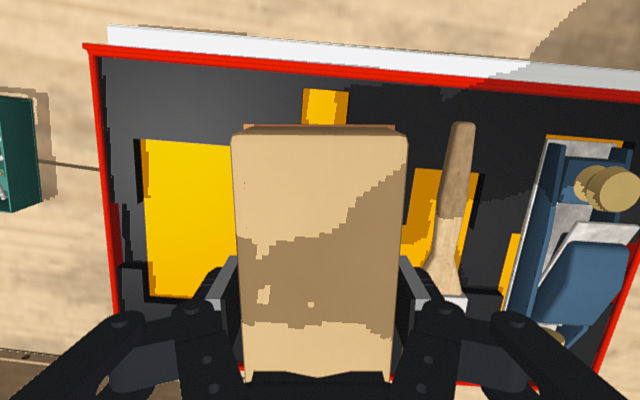

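```bash
python3 -m crank '[[-0.15,0.03,-0.03,0,0,0.013,1],[-0.304,0.077,-0.03,0,0,0.026,1],[-0.304,0.077,0,0,0,0.026,1],[-0.304,0.077,0.1,0,0,0.026,1],[-0.304,0.077,0.23,0,0,0.026,1],[-0.304,0.077,0.23,0,0,0.026,1],[-0.304,0.077,0.23,0,0,0.026,1],[-0.304,0.077,0.23,0,0,0.026,1]]'; python3 -c "
from h import *
c=shot('wrist','w13.png');import pickle;pickle.dump(c,open('w13.pkl','wb'))
p=ins('block',0,-9);print(p,r.get_obs()['tool_pos'])
rows((p[0],p[1],.014,93.75))"
```

```text
t: 18.45
tool_pos: [0.486, -0.3025, 0.0439]
tcp_rot: [2.146, 2.292, 0.001]
force: [0.7, -0.4, -0.5]
width: 0.0598
[ 0.4848 -0.3019  0.002 ] [ 0.486  -0.3025  0.0439]
[ 0.0022 -0.0041  0.0998  0.0006  0.0004  0.0001] rows>=0.5
```

View pics/w13.png

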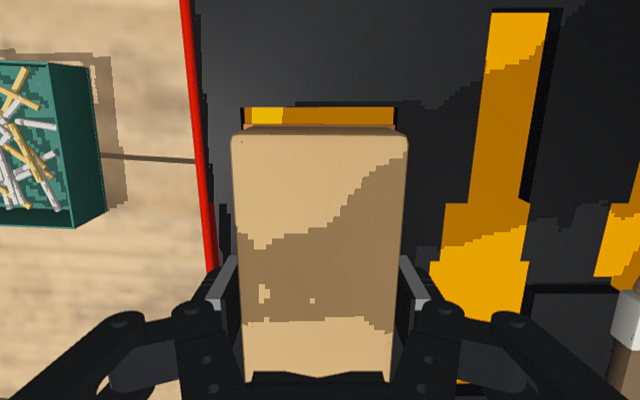

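```bash
python3 -c "
from h import *
import pickle
c=pickle.load(open('w13.pkl','rb'))
print(EN(onz(c,320,126,.031)),EN(onz(c,320,134,.061)),EN(onz(c,320,107,.012)))
print(EN(onz(c,231,140,.06)),EN(onz(c,408,140,.06)),EN(onz(c,243,115,.010)),EN(onz(c,396,115,.010)))"
```

```text
[ 403.4307 -332.5733] [ 403.9358 -332.7595] [ 396.0281 -332.4692]
[ 406.1064 -364.0075] [ 406.1091 -301.8522] [ 399.7873 -369.5378] [ 399.794  -295.8532]
```

```bash
python3 -m crank '[[0.001,-0.006,0.04,0,0,0,1],[0.001,-0.006,0.08,0,0,0,1],[0.001,-0.006,0.1,0,0,0,1],[0.001,-0.006,0.105,0,0,0,1],[0.001,-0.006,0.105,0,0,0,1]]'; python3 -m crank '[[0,0,0,0,0,0,-0.55],[0,0,0,0,0,0,-0.55],[0,0,0,0,0,0,-0.55],[0,0,-0.1,0,0,0,-0.55],[0,0,-0.3,0,0,0,-0.55],[0,0,-0.5,0,0,0,-0.55],[0,0,-0.5,0,0,0,-0.55],[0,0,-0.5,0,0,0,-0.55]]'; python3 -c "
from h import *
c=shot('wrist','w14.png');import pickle;pickle.dump(c,open('w14.pkl','wb'))
print(r.get_obs()['tool_pos'])
rows((.50,-.12,.16,93.75))"
```

```text
t: 19.12
tool_pos: [0.4829, -0.3015, 0.0127]
tcp_rot: [-2.147, -2.292, -0.0]
force: [-5.7, 4.2, 23.9]
width: 0.0597
t: 20.12
tool_pos: [0.4833, -0.3018, 0.1608]
tcp_rot: [-2.147, -2.293, 0.0]
force: [-0.1, 0.0, 0.1]
width: 0.0661
[ 0.4828 -0.3015  0.1599]
[ 0.5998  0.0968  0.0004 -0.0005 -0.0004  0.0001] rows>=2.9
```

View pics/w14.png

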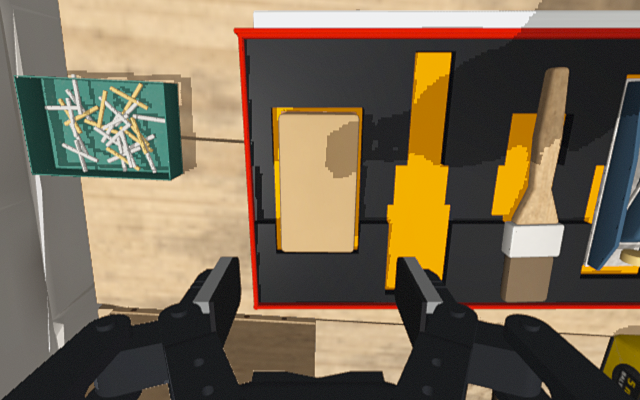

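```bash
python3 -m crank '[[0.3,0.05,0,0,0,0,-0.4],[0.6,0.05,0,0,0,0,-0.4],[0.6,0.05,0,0,0,0,-0.4],[0.6,0.05,0.02,0,0,0,-0.4],[0.6,0.05,0.02,0,0,0,-0.4],[0.6,0.05,0.02,0,0,0,-0.4]]'; python3 -c "
from h import *
c=shot('wrist','w15.png');import pickle;pickle.dump(c,open('w15.pkl','wb'))
print(r.get_obs()['tool_pos'])"
```

```text
t: 20.92
tool_pos: [0.4863, -0.123, 0.1545]
tcp_rot: [-2.15, -2.29, 0.002]
force: [-0.9, 0.3, 0.6]
width: 0.0593
[ 0.4864 -0.1229  0.1547]
```

View pics/w15.png

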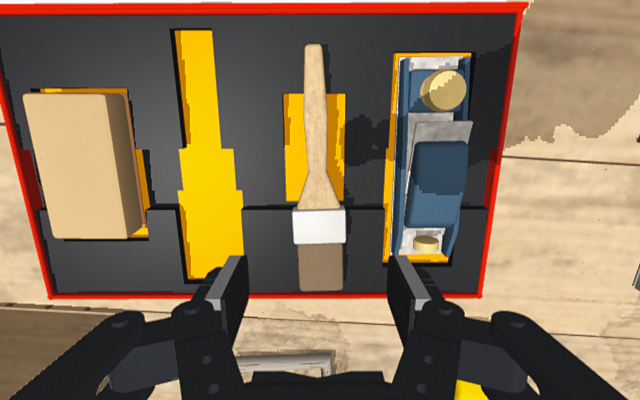

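```bash
python3 -c "
from h import *
import pickle
c=pickle.load(open('w15.pkl','rb'))
for n,p,z in(('ferr nearL',(294,209),.034),('nearR',(346,208),.034),('farL',(293,242),.034),('farR',(345,243),.034),('handle end',(313.5,44),.032),('brist end',(320.5,290),.03),('brist mid',(320,260),.033)):
  w=onz(c,*p,z);print(n,w,EN(w))"
```

```text
ferr nearL [ 0.4964 -0.1406  0.034 ] [ 486.0965 -172.755 ]
nearR [ 0.493  -0.1004  0.034 ] [ 485.3952 -132.3813]
farL [ 0.524  -0.1402  0.034 ] [ 513.7015 -174.1485]
farR [ 0.5222 -0.0986  0.034 ] [ 514.6779 -132.5905]
handle end [ 0.3775 -0.1325  0.032 ] [ 367.979  -156.9327]
brist end [ 0.5679 -0.1153  0.03  ] [ 559.1769 -152.1593]
brist mid [ 0.5388 -0.1176  0.033 ] [ 529.9714 -152.5833]
```

```bash
python3 -c "
import cv2
f=cv2.imread('pics/w15.png');cv2.imwrite('pics/w15c.png',cv2.resize(f[30:300,260:380],None,fx=2.2*1,fy=2.2,interpolation=cv2.INTER_CUBIC))"
```

```text
(no output)
```

View pics/w15c.png

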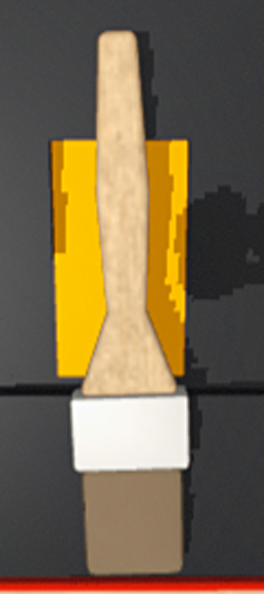

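```bash
python3 -c "
from h import *
rows((.4927,-.1221,.018,95.2))"
```

```text
[ 0.0016  0.0217  0.4556 -0.0003  0.0001 -0.0088] rows>=2.2
```

```bash
python3 -m crank '[[0.0016,0.022,0.15,0,0,-0.009,-0.4],[0.0016,0.022,0.3,0,0,-0.009,-0.4],[0.0016,0.022,0.42,0,0,-0.009,-0.4],[0.0016,0.022,0.455,0,0,-0.009,-0.4],[0.0016,0.022,0.455,0,0,-0.009,-0.4],[0.0016,0.022,0.455,0,0,-0.009,-0.4],[0.0016,0.022,0.455,0,0,-0.009,1],[0.0016,0.022,0.455,0,0,-0.009,1],[0.0016,0.022,0.455,0,0,-0.009,1]]' 40; python3 -c "
from h import *
c=shot('wrist','w16.png');import pickle;pickle.dump(c,open('w16.pkl','wb'))
print(r.get_obs()['tool_pos'],r.get_obs()['width'])"
```

```text
t: 22.1
tool_pos: [0.494, -0.1207, 0.02]
tcp_rot: [2.113, 2.321, 0.002]
force: [-1.2, 0.8, 7.0]
width: 0.0409
[ 0.494  -0.1207  0.02  ] 0.04043061345251424
```

View pics/w16.png

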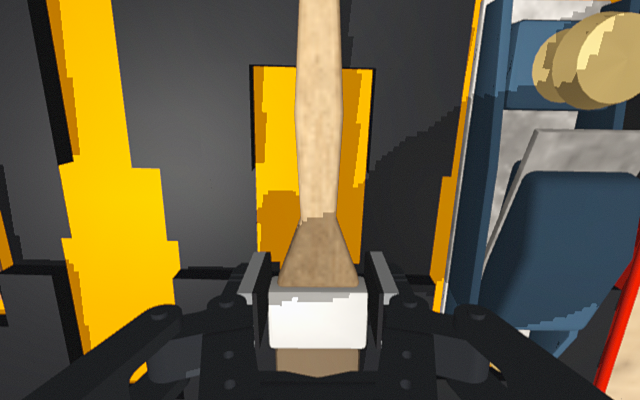

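```bash
python3 -m crank '[[0,0,-0.05,0,0,0,1],[0,0,-0.15,0,0,0,1],[0,0,-0.3,0,0,0,1],[0,0,-0.3,0,0,0,1],[0,0,-0.3,0,0,0,1]]'; python3 -c "
from h import *
c=shot('wrist','w17.png');import pickle;pickle.dump(c,open('w17.pkl','wb'))
p=ins('brush',0,-21.5);print(p,r.get_obs()['tool_pos'])
rows((p[0],p[1],.10,93.75),(p[0],p[1],.03,93.75),(p[0],p[1],.011,93.75))"
```

```text
t: 22.78
tool_pos: [0.4931, -0.1203, 0.1092]
tcp_rot: [2.114, 2.323, 0.001]
force: [-0.4, 0.1, -1.0]
width: 0.0406
[ 0.4915 -0.2133  0.002 ] [ 0.4927 -0.1203  0.1085]
[-0.3084 -0.033   0.0282 -0.0002 -0.0001  0.0091] rows>=1.5
[-0.3085 -0.0329  0.2615 -0.0002 -0.0001  0.0091] rows>=1.9
[-0.3085 -0.0329  0.3248 -0.0002 -0.0001  0.0091] rows>=2.2
```

View pics/w17.png

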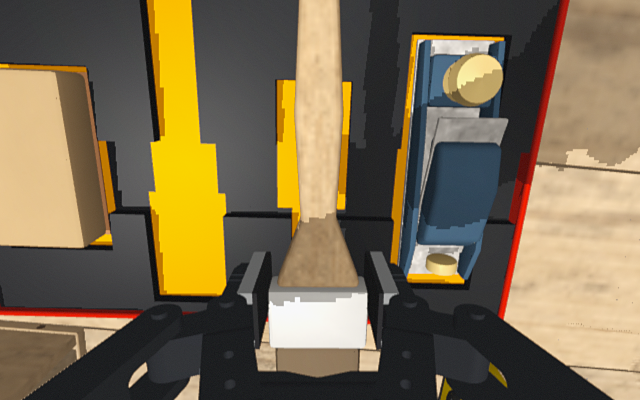

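```bash
python3 -m crank '[[-0.15,-0.02,0,0,0,0.005,1],[-0.308,-0.033,0,0,0,0.009,1],[-0.308,-0.033,0,0,0,0.009,1],[-0.308,-0.033,0.1,0,0,0.009,1],[-0.308,-0.033,0.22,0,0,0.009,1],[-0.308,-0.033,0.22,0,0,0.009,1],[-0.308,-0.033,0.22,0,0,0.009,1],[-0.308,-0.033,0.22,0,0,0.009,1]]'; python3 -c "
from h import *
c=shot('wrist','w18.png');import pickle;pickle.dump(c,open('w18.pkl','wb'))
p=ins('brush',0,-21.5);print(p,r.get_obs()['tool_pos'])
rows((p[0],p[1],.011,93.75))"
```

```text
t: 23.82
tool_pos: [0.4928, -0.2135, 0.0438]
tcp_rot: [2.146, 2.292, 0.001]
force: [-1.2, -0.4, -0.4]
width: 0.0405
[ 0.4915 -0.2133  0.002 ] [ 0.4927 -0.2135  0.0438]
[ 0.0011 -0.0042  0.1092  0.0006  0.0003  0.0001] rows>=0.5
```

View pics/w18.png

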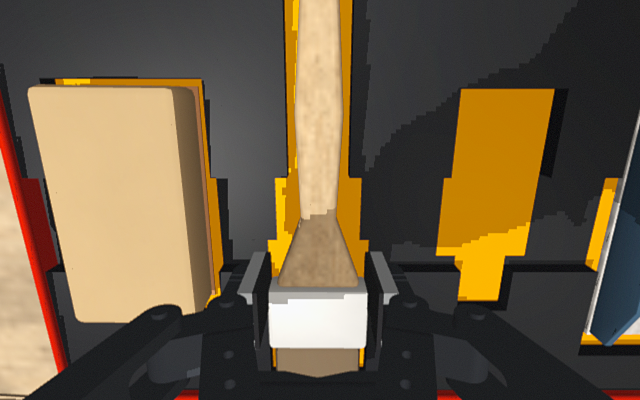

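```bash
python3 -m crank '[[0,-0.004,0.04,0,0,0,1],[0,-0.004,0.08,0,0,0,1],[0,-0.004,0.1,0,0,0,1],[0,-0.004,0.106,0,0,0,1],[0,-0.004,0.106,0,0,0,1]]'; python3 -c "
from h import *
c=shot('wrist','w19.png')
print(r.get_obs()['tool_pos'],r.get_obs()['force'])"
```

```text
t: 24.5
tool_pos: [0.4908, -0.2135, 0.0107]
tcp_rot: [-2.147, -2.293, 0.0]
force: [0.0, -0.3, -0.6]
width: 0.0408
[ 0.4909 -0.2136  0.0108] [-0.6653  0.0953 -0.5052]
```

View pics/w19.png

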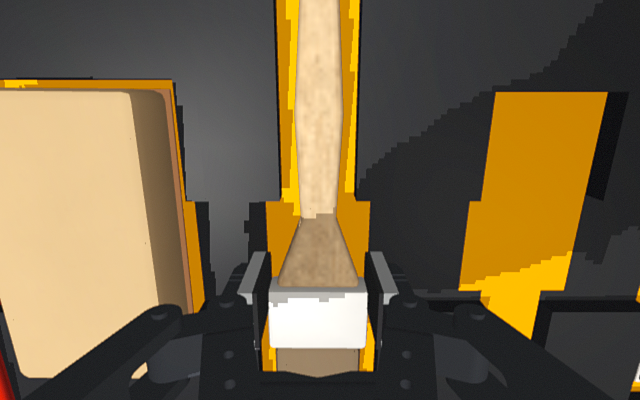

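Centred in the slot, no contact. Release and look.

```bash
python3 -m crank '[[0,0,0.001,0,0,0,-0.2],[0,0,0,0,0,0,-0.2],[0,0,0,0,0,0,-0.2],[0,0,-0.1,0,0,0,-0.2],[0,0,-0.3,0,0,0,-0.2],[0,0,-0.5,0,0,0,-0.2],[0,0,-0.5,0,0,0,-0.2],[0,0,-0.5,0,0,0,-0.2]]'; python3 -c "
from h import *
c=shot('wrist','w20.png')
rows((.64,0.02,.16,91),(.655,0.02,.16,91))"
```

```text
t: 25.55
tool_pos: [0.4906, -0.2133, 0.1608]
tcp_rot: [2.147, 2.293, 0.0]
force: [-0.4, 0.1, 0.1]
width: 0.0512
[ 0.7426  0.5495 -0.0003 -0.0004 -0.0002  0.0153] rows>=4.4
[ 0.7393  0.5994 -0.0003 -0.0004 -0.0002  0.0153] rows>=4.6
```

View pics/w20.png

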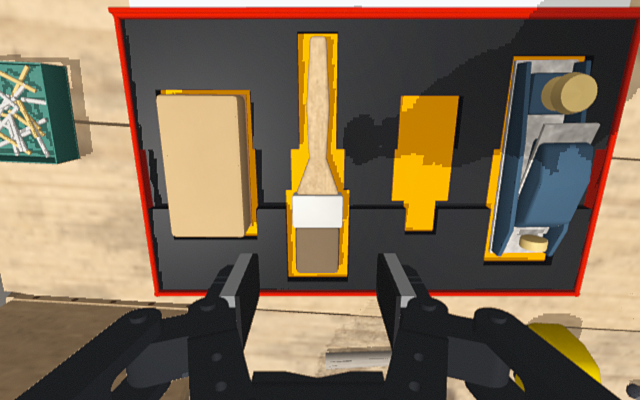

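```bash
python3 -m crank '[[0.3,0.2,0,0,0,0.01,-0.4],[0.5,0.4,0,0,0,0.0175,-0.4],[0.739,0.6,0,0,0,0.0175,-0.4],[0.739,0.6,0,0,0,0.0175,-0.4],[0.739,0.6,0,0,0,0.0175,-0.4],[0.739,0.6,0,0,0,0.0175,-0.4],[0.739,0.6,0,0,0,0.0175,-0.4]]'; python3 -c "
from h import *
c=shot('wrist','w21.png');print(r.get_obs()['tool_pos'])
rows((.6545,0.0202,.016,90.5))"
```

```text
t: 26.48
tool_pos: [0.6548, 0.0186, 0.159]
tcp_rot: [-2.209, -2.232, 0.005]
force: [-0.4, -0.4, -0.1]
width: 0.0599
[0.6549 0.0179 0.1596]
[ 0.0083  0.      0.4786 -0.0008  0.0004  0.0001] rows>=2.3
```

View pics/w21.png

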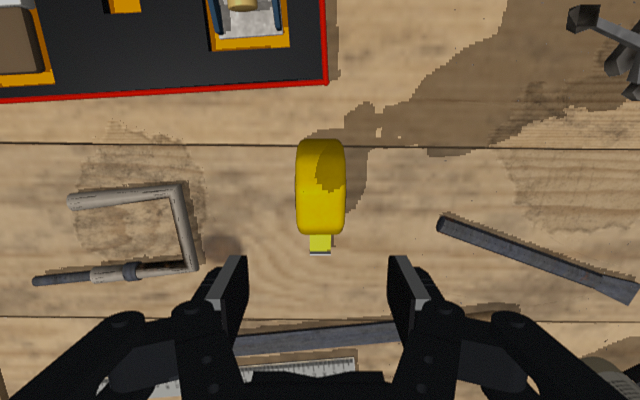

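```bash
python3 -m crank '[[0.008,0,0.15,0,0,0,-0.4],[0.008,0,0.3,0,0,0,-0.4],[0.008,0,0.42,0,0,0,-0.4],[0.008,0,0.478,0,0,0,-0.4],[0.008,0,0.478,0,0,0,-0.4],[0.008,0,0.478,0,0,0,-0.4],[0.008,0,0.478,0,0,0,1],[0.008,0,0.478,0,0,0,1],[0.008,0,0.478,0,0,0,1],[0.008,0,0.478,0,0,0,1]]' 40;  python3 -c "
from h import *
c=shot('wrist','w21b.png');import pickle;pickle.dump(c,open('w21b.pkl','wb'))
f=c['frame'];o=r.get_obs();print(o['tool_pos'],o['width'],o['tcp_rot'])
p=ins('tape',0,14);print(p)
rows((.6545,.02,.15,90.5),(p[0],p[1],.15,93.75),(p[0],p[1],.045,93.75))"
```

```text
t: 27.78
tool_pos: [0.6569, 0.0216, 0.019]
tcp_rot: [2.208, 2.231, 0.003]
force: [0.0, -1.3, 6.8]
width: 0.0353
[0.6569 0.0216 0.019 ] 0.03516640191380308 [2.2083 2.2314 0.0027]
[ 0.4503 -0.1278  0.002 ]
[-0.0054 -0.0069 -0.4366  0.0009  0.0001  0.0005] rows>=2.1
[-0.491  -0.6926 -0.4383  0.0009  0.0001 -0.0175] rows>=4.6
[-0.4909 -0.6936 -0.0883  0.0009  0.0001 -0.0175] rows>=4.1
```

View pics/w21b.png

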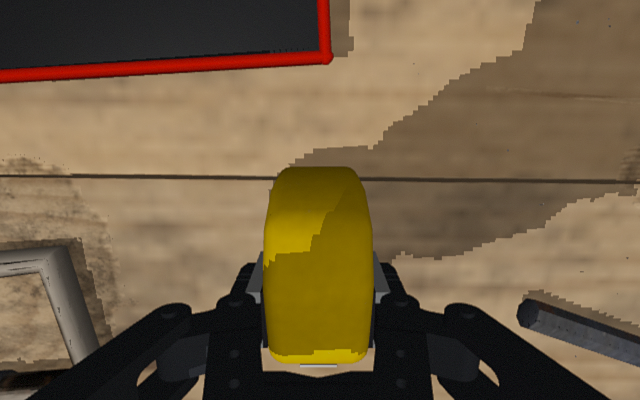

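```bash
python3 -c "
from h import *
import pickle
c=pickle.load(open('w21b.pkl','rb'));p=np.array([.6569,.0216])
for q,z in(((320,367),.004),((320,367),.008),((318,170),.04),((318,168),.05)): print(onz(c,*q,z),onz(c,*q,z)[:2]-p)
c=pickle.load(open('w5.pkl','rb'))
for q,z in(((318,253),.004),((318,253),.008),((318,140),.035),((295,190),.05),((344,190),.05)): print(onz(c,*q,z),onz(c,*q,z)[:2]-p)"
```

```text
[0.7218 0.0235 0.004 ] [0.0649 0.0019]
[0.7182 0.0235 0.008 ] [0.0613 0.0019]
[0.6075 0.0212 0.04  ] [-0.0494 -0.0004]
[0.6049 0.0212 0.05  ] [-0.052  -0.0004]
[0.7165 0.0212 0.004 ] [ 0.0596 -0.0004]
[0.7147 0.0212 0.008 ] [ 0.0578 -0.0004]
[0.6124 0.0202 0.035 ] [-0.0445 -0.0014]
[0.6461 0.0041 0.05  ] [-0.0108 -0.0175]
[0.6459 0.0391 0.05  ] [-0.011   0.0175]
```

```bash
python3 -c "
from h import *
p=ins('tape',0,9);print(p)
rows((p[0],p[1],.15,93.75),(p[0],p[1],.055,93.75))"
python3 -m crank '[[0,0,-0.1,0,0,0,1],[0,0,-0.3,0,0,0,1],[0,0,-0.43,0,0,0,1],[-0.2,-0.4,-0.43,0,0,-0.01,1],[-0.49,-0.67,-0.43,0,0,-0.0175,1],[-0.49,-0.67,-0.43,0,0,-0.0175,1],[-0.49,-0.67,-0.43,0,0,-0.0175,1],[-0.49,-0.67,-0.3,0,0,-0.0175,1],[-0.49,-0.67,-0.15,0,0,-0.0175,1],[-0.49,-0.67,-0.12,0,0,-0.0175,1],[-0.49,-0.67,-0.12,0,0,-0.0175,1],[-0.49,-0.67,-0.12,0,0,-0.0175,1]]'; python3 -c "
from h import *
c=shot('wrist','w22.png');import pickle;pickle.dump(c,open('w22.pkl','wb'))
p=ins('tape',0,9);print(r.get_obs()['tool_pos'])
rows((p[0],p[1],.03,93.75))"
```

```text
[ 0.4553 -0.1275  0.002 ]
[-0.4901 -0.676  -0.4383  0.0009  0.0001 -0.0175] rows>=4.5
[-0.49   -0.6768 -0.1216  0.0009  0.0001 -0.0175] rows>=4.1
t: 29.32
tool_pos: [0.4575, -0.1273, 0.0547]
tcp_rot: [2.146, 2.292, 0.002]
force: [-0.2, -0.1, -2.7]
width: 0.0352
[ 0.4574 -0.1273  0.0547]
[-0.0002 -0.0073  0.0823  0.0007  0.0002  0.0001] rows>=0.4
```

View pics/w22.png

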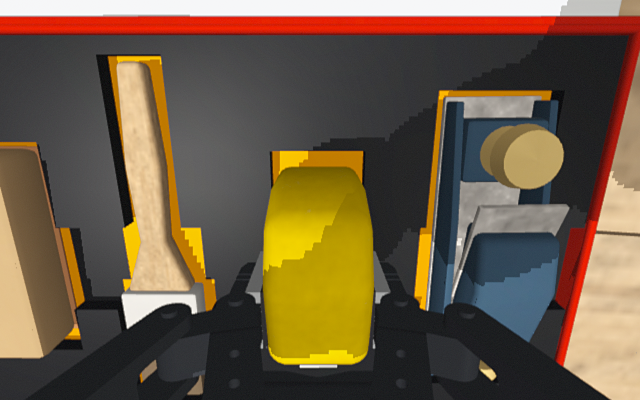

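```bash
python3 -c "
from h import *
import pickle
c=pickle.load(open('w22.pkl','rb'))
for z in(.037,.042): print(EN(onz(c,318,367,z)))
for q,z in(((318,168),.075),((318,168),.085),((318,151),.012)): print(EN(onz(c,*q,z)))"
```

```text
[ 515.3921 -156.6575]
[ 510.9781 -156.6663]
[ 398.2218 -156.7632]
[ 396.3023 -156.7776]
[ 401.3538 -156.6769]
```

```bash
python3 -m crank '[[0,-0.002,0.04,0,0,0,1],[0,-0.002,0.065,0,0,0,1],[0,-0.002,0.08,0,0,0,1],[0,-0.002,0.08,0,0,0,1],[0,-0.002,0.08,0,0,0,1]]'; python3 -c "
from h import *
c=shot('wrist','w23.png')"
```

```text
t: 30.0
tool_pos: [0.4558, -0.1272, 0.0292]
tcp_rot: [-2.147, -2.293, 0.0]
force: [0.6, -0.0, -1.7]
width: 0.0349
```

View pics/w23.png

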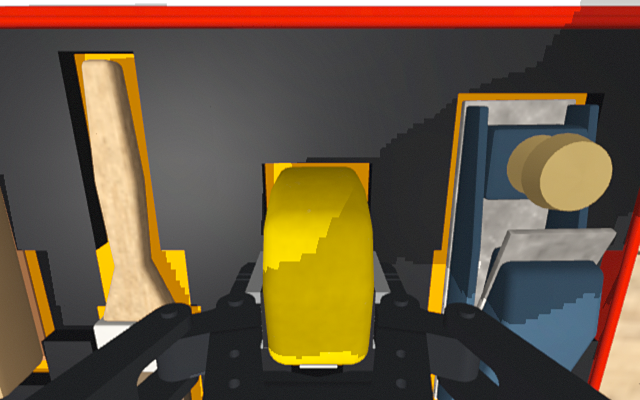

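```bash
python3 -m crank '[[0,0,0.002,0,0,0,1],[0,0,0.002,0,0,0,1]]'; python3 -m crank '[[0,0,0,0,0,0,-0.2],[0,0,0,0,0,0,-0.2],[0,0,0,0,0,0,-0.2],[0,0,-0.15,0,0,0,-0.2],[0,0,-0.35,0,0,0,-0.2],[0,0,-0.55,0,0,0,-0.2],[0,0,-0.7,0,0,0,-0.2],[0,0,-0.7,0,0,0,-0.2],[0,0,-0.7,0,0,0,-0.2]]'; python3 -c "
from h import *
c=shot('wrist','w24.png');c=shot('top','t2.png');f=cv2.imread('pics/t2.png');c=shot('scene','s2.png')"
```

```text
t: 30.3
tool_pos: [0.4559, -0.1272, 0.0289]
tcp_rot: [2.147, 2.293, 0.0]
force: [-0.8, 0.6, -1.0]
width: 0.0354
t: 31.42
tool_pos: [0.4553, -0.1271, 0.2382]
tcp_rot: [-2.147, -2.293, 0.0]
force: [-0.4, -0.0, -0.4]
width: 0.0514
```

View pics/w24.png

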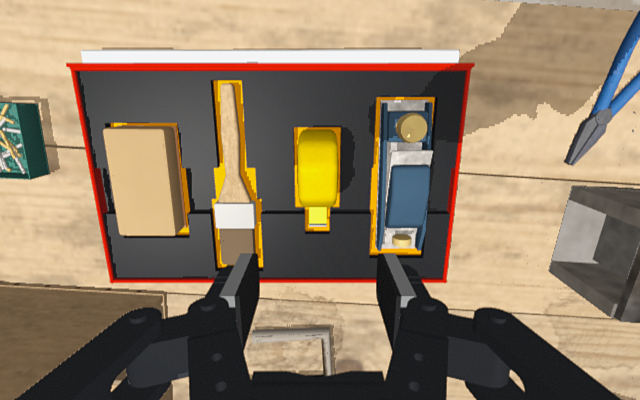

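View pics/s2.png

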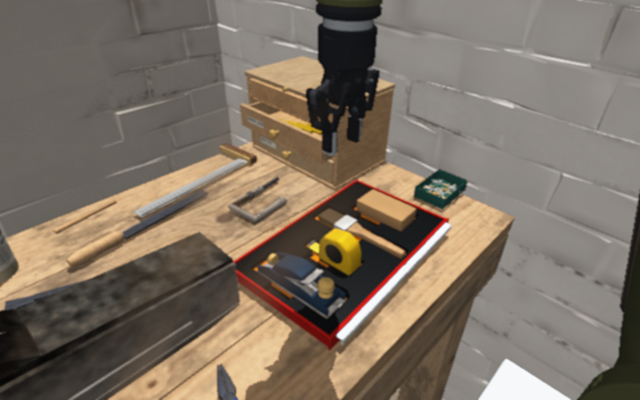

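```bash
python3 - <<'E'
from h import *
c=shot('wrist')
f=c["frame"];hsv=cv2.cvtColor(f,cv2.COLOR_BGR2HSV)
m=cv2.inRange(hsv,(8,60,110),(22,165,255));m[:110]=0;m[:,:95]=0;m[245:]=0;m[:,200:]=0
for q in cv2.findContours(m,cv2.RETR_EXTERNAL,cv2.CHAIN_APPROX_NONE)[0]:
    if cv2.contourArea(q)<1500: continue
    for z in (.04,.05):
        P=np.array([onz(c,u,v,z)[:2] for u,v in q[:,0,:]]).astype(np.float32)*1000
        rr=cv2.minAreaRect(P);print(z,rr,EN(np.array(rr[0])/1000))
cv2.imwrite("pics/w25.png",cv2.resize(f[50:300,60:480],None,fx=1.9,fy=1.9,interpolation=cv2.INTER_CUBIC))
E
```

```text
0.04 ((472.3630065917969, -295.2244567871094), (110.97673034667969, 70.09590148925781), 3.2762444019317627) [ 452.043  -325.4864]
0.05 ((469.72088623046875, -290.4085998535156), (107.7041015625, 68.02880096435547), 3.2762291431427) [ 449.7215 -320.508 ]
```

View pics/w25.png

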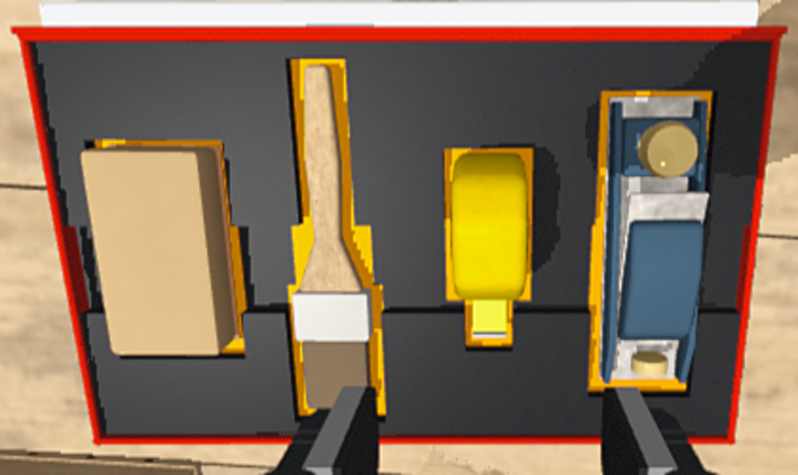

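```bash
python3 - <<'E'
from h import *
a=cv2.imread("pics/top0.png").astype(int);b=cv2.imread("pics/t2.png").astype(int)
for n,s in(("tin",np.s_[235:280,380:440]),("clamp",np.s_[130:180,245:320])): print(n,np.abs(a[s]-b[s]).mean(),np.abs(a[s]-b[s]).max())
a=cv2.imread("pics/scene0.png").astype(int);b=cv2.imread("pics/s2.png").astype(int)
for n,s in(("tin",np.s_[165:210,410:470]),("clamp",np.s_[170:225,225:290])): print(n,np.abs(a[s]-b[s]).mean(),np.abs(a[s]-b[s]).max())
print(r.finish_job())
E
```

```text
tin 6.410864197530864 15
clamp 7.557155555555555 18
tin 9.080246913580247 187
clamp 9.91962703962704 15
the job is handed in; nothing more can be done
None
```

All four tools are in their own pockets, and the job was handed in at about 31 s of the 102 s allowed. I set the tape measure aside on the bare patch. The plane, sanding block and brush then went home, and the tape measure last.

**Final checks**
- **Plane, brush and tape:** the last wrist picture shows each one released and lying flat, with the amber bottom visible around it.
- **Sanding block:** its top measures 111 mm long when read at the height of a seated block, so it is right down in its pocket. Its width read 70 mm instead of 60, because that mask also took in a side face.
- **Robot:** it was clear above the tray, touching nothing. The highest reading I saw was 24 N on the wrist while setting the block down.
- **Screw tin and G-clamp:** neither was touched. They look the same before and after in the top view, and so does the clamp in the scene view. The scene-view patch around the tin had one large pixel change. I put that down to the sanding block's new place at the edge of the patch and did not check further.

**Where measurements disagreed with the description**
- **Brush:** the ferrule is about 41 mm wide and sits nearer the bristle end than described. I gripped it about 20 mm from mid-length instead of 9 mm.
- **Plane:** the lever cap gripped at about 35 mm instead of 38 mm.
- **Tape:** estimates of its lengthwise position in the grip differed by up to about 7 mm, but it went into its pocket without resistance.

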